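Zero the wire-feed dial and set it three clicks up

ROBOT

A 6-joint arm with a two-finger parallel gripper is mounted at the origin on a cart in front of the work surface, level with it; the furniture and walls round the work are solid. World frame = base frame: x ahead of the robot, y to its left, z up, the work surface at z = 0. Lengths are in m, angles in rad, forces in N, time in s.
With the tool pointing down it reaches from about 0.35 to 0.775 m from the base axis. Payload 5.5 kg.
Tool frame: the origin (TCP) lies midway between the tips of the shut fingers; the grasp point (between the pads) lies 19 mm behind it; z points along the fingers, y is the line along which they close (so a half turn about z gives the same grasp; the last joint's range is limited). The gripper opens to 85 mm and grips with 20 to 120 N. Pads are 22 mm wide; open, the fingers measure 114 mm over their backs; the gripper's body (76 mm by 85 mm) begins 54 mm behind the grasp point. The pads swing forward as they close: fully open they stand 13 mm farther back than shut.
Start: joints at [1.191, 0.313, 0.046, 1.304, 0, 1.431], TCP at [0.137, 0.559, 0.231] pointing down, gripper open.
Joint ranges: [-2.76, 2.76], [-0.86, 1.69], [-1.03, 1.26], [-2.2, 2.34], [-1.47, 1.5], [-3.14, 3.14]. Speed limits (rad/s): [2.57, 2.57, 3.14, 3.14, 3.14, 3.14].

INTERFACE

Orientations are given as a unit quaternion [w, x, y, z].
In Python, from rig import robot gives the robot as it stands.
- The arm moves only by the tool carry_out, never from a script. Its argument "targets" is text: rows parted by semicolons, each of 7 numbers parted by spaces: the shift along the tool's x, y, z in cm, then the turn, a rotation vector about the tool's x, y, z in rad, then the opening, from 0 (shut) to 1 (fully open). In form: tx ty tz wx wy wz fingers; .... A call has 1 to 5 rows; each row shifts and turns the commanded pose from where the row before left it, along the tool's axes as they then stand; what a row does not reach is not made up. A row lasts 1/10 s, in which the tool goes at most 50 mm and 8.59 degrees, less where a joint would pass 70% of its speed; a pose out of reach is approached as far as the arm can. A call with a gripper value outside its range is refused whole. The fingers move at their own pace and stop on an object; "newtons" is the grip in N (left out, the last holds). Time passes only in rows, so rows that do not move let the fingers close. It gives the time, the measured TCP pose, the force, the opening and the grip force at its end, in the units of the state.
- robot.observe(): the state, without advancing time (a new reading comes with each control period).
- robot.grab_frame(name): name is "scene" or "top"; returns a dict with "img" (400x640x3 uint8, blue, green, red), "z_map" (400x640 float32, m along the optical axis (not along the pixel's ray), 0 where there is no reading), "fx", "fy", "cx", "cy" (pixels), "camera_from_world" (4x4, takes a point from world to camera coordinates). Camera axes: x right, y down, z forward; pixel columns grow to the right and rows downward; lengths in m; the calibration is good to about 2 mm. A picture is of the moment at which its call begins.
- robot.job_done(): hands the job in; it is judged then, once.
The state is a dict: "t": time; "qpos": joint angles; "qd": joint speeds; "tau": joint torques, N m; "eef_pos": TCP position; "tool_rot": TCP orientation; "wrist_force": force on the tool from outside, world axes, zero at the start; "wrist_torque": the same for the moment, N m; "finger_gap": finger opening in m; "finger_force": force on a finger pad.
Only numpy, scipy, OpenCV 4.12 (cv2) and the standard library are available. Lean on these libraries where they do the work, as an engineer would, in place of code of your own. Each camera call takes 0.05 s, during which the arm holds its last target. There are 200 camera calls.

TASK

On the sloping panel of the welder's grey control box, turn the wire-feed dial back anticlockwise to its stop, then turn it clockwise exactly three clicks from there and let it rest in that click. Then press the round button beside the dial fully in to store the setting and let it come out again; leave the other things on the table where they lie.

Things in the scene. Friction and masses are not known exactly. Their poses are not given: they have to be found in the camera images.
- control_box: Grey sheet-metal box with dark end cheeks, 160 (x) x 216 (y) x 116 mm high, fixed. Origin under its centre on the table; x to its back, y to the operator's left, z up. Its front panel slopes up towards the back at 30 degrees: outward normal (-0.5, 0, 0.866), centre (-0.0175, 0, 0.079). Dial on the left half of the panel, button on the right half, 110 mm apart.
- dial_grip (a point): On the dial's axis, 24 mm out from the panel, mid-grip. The dial is a black pointer knob: a 50 mm round collar (top 8 mm out from the panel) with a straight bar grip 14 mm wide, 46 mm long, 25 mm tall (8 to 33 mm out). z points straight out of the panel along the axis; x along the bar to its pointed, white-lined end; y across the bar. Turns with the dial.
- dial (a joint): Dial angle, rad, growing clockwise as one faces the panel. 0 = rest position at the anticlockwise stop (travel ends at -0.05). Seven rest positions, 24 degrees (0.419 rad) apart, to 2.513, each with a tick (end ticks longer); at 1.257 it points straight up the slope. Passing a click takes about 0.1 N m; let go, it falls into the nearest one. Starts one to three clicks from the stop.
- set_button_top (a point): Centre of the outer face of the round grey push button, 28 mm across, in a dark housing on the right half of the panel; z of this frame points straight out of the panel. It is pressed in along -z.
- set_button (a joint): How far the button is pressed in, m: 0 out, 0.006 fully in; sprung, about 5 N when fully in. It comes out by itself.
- nut_m20: Loose steel nut, 30 x 34 x 16 mm high, on the table in front of the box; to be left alone. Origin at the centre of its underside.
- chuck_key: Loose steel chuck key, T-shaped, 57 x 56 x 14 mm high, on the table in front of the box; to be left alone. Origin under its centre.
- calliper: Loose steel calliper lying flat, 75 x 230 x 12 mm high, to the right of the box; to be left alone. Origin under its centre.
- bolt_m16: Loose steel bolt standing on its head, 24 x 27 x 60 mm high, to the left of the box; to be left alone. Origin under its centre.
- v_block: Loose steel V-block, 60 x 51 x 42 mm high, in front of the box; to be left alone. Origin under its centre.

How it is judged:
On the way, in this order (a step that is already met when the one before it is completed fails the run):
1. the dial is turned back to its anticlockwise stop (value of joint dial below 0.1 rad), for 0.05 s.
2. the dial is in the third click from the stop (value of joint dial between 1.107 and 1.407 rad), for 0.3 s.
3. the button is pressed fully in with the dial in the third click (all of step 2 and value of joint set_button above 0.0045 m), for 0.05 s.
At the end, for the whole second after the job is handed in: The dial rests in the third click from its anticlockwise stop (1.257 rad, within 0.15 rad) and the button is out again (pressed in less than 1.5 mm) (all of step 2 and value of joint set_button below 0.0015 m); the robot touches nothing.
It fails at once if the nut, chuck key, calliper, bolt or V-block is moved more than 30 mm (distance of any of nut_m20, chuck_key, calliper, bolt_m16, v_block from where it was at the start of the episode above 0.03 m).
It also fails if it takes over 48 s, if anything falls off the work surface, if the arm or the gripper's body presses on something with over 40 N, if the wrist force passes 120 N, or if a joint passes its speed limit or range.

## Working session

There is one attempt and no reset: what is moved stays moved. The work goes in short steps, Python scripts to look and compute and a tool call to move; the robot and the scene stay as the last step left them, time stands still between calls to the robot, and variables do not carry over. Pictures are saved under pics/ and viewed, at most 10 in all, crops included, and the job is handed in when it is done.

Besides the shell and the picture viewer there is one more tool, called after "Request:" as a command line: name --argument value ..., lists and objects as JSON in quotes. carry_out: Moves the arm, as the interface text tells. Its arguments: {"type":"object","properties":{"targets":{"type":"string"},"newtons":{"type":"number"}},"required":["targets"]}

```bash
ls; mkdir -p pics
cat > h.py <<'E'
import numpy as np,cv2
from rig import robot
def shot(n):
    f=robot.grab_frame(n); np.savez('f_%s.npz'%n,**f); return f
def pts(f):
    z=f['z_map'];v,u=np.mgrid[:z.shape[0],:z.shape[1]]
    P=np.stack([(u-f['cx'])/f['fx']*z,(v-f['cy'])/f['fy']*z,z],-1)
    T=np.linalg.inv(f['camera_from_world']); return P@T[:3,:3].T+T[:3,3]
E
python3 - <<'E'
from h import *
for n in('scene','top'):
    f=shot(n); cv2.imwrite('pics/%s0.png'%n,f['img']); T=np.linalg.inv(f['camera_from_world']);print(n,T.round(3).tolist(),f['fx'])
print(robot.observe())
E
```

```text
pics
scene [[-0.755, -0.268, 0.599, 0.068], [-0.656, 0.334, -0.677, 0.484], [-0.018, -0.904, -0.428, 0.46], [0.0, 0.0, 0.0, 1.0]] 374.6803601637456
top [[-0.013, -0.995, 0.102, 0.485], [-1.0, 0.011, -0.022, -0.079], [0.021, -0.102, -0.995, 1.168], [0.0, 0.0, 0.0, 1.0]] 490.58539090241493
{'t': 0.1, 'qpos': array([1.19140531e+00, 3.13925242e-01, 4.51162188e-02, 1.30360552e+00,
       1.17468056e-05, 1.43117410e+00]), 'qd': array([-0.00016161, -0.00187014,  0.00267341,  0.00029468,  0.00041019,
       -0.00220248]), 'tau': array([ 3.10096082e-03, -4.81724811e+01,  2.99244905e+01,  1.27894440e-02,
       -8.94520008e-05,  2.13837801e-07]), 'eef_pos': array([0.13640161, 0.55812868, 0.23050774]), 'tool_rot': array([-2.13296921e-04,  1.19597397e-01,  9.92822143e-01, -7.80509462e-04]), 'wrist_force': array([ 0.16434567, -0.63504606, -0.19797203]), 'wrist_torque': array([-0.03312732,  0.01001078, -0.04228952]), 'finger_force': 0.0, 'finger_gap': 0.0853303321510732}
```

View pics/scene0.png

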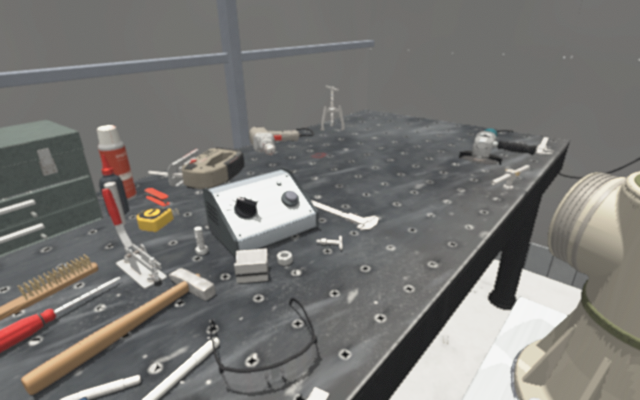

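View pics/top0.png

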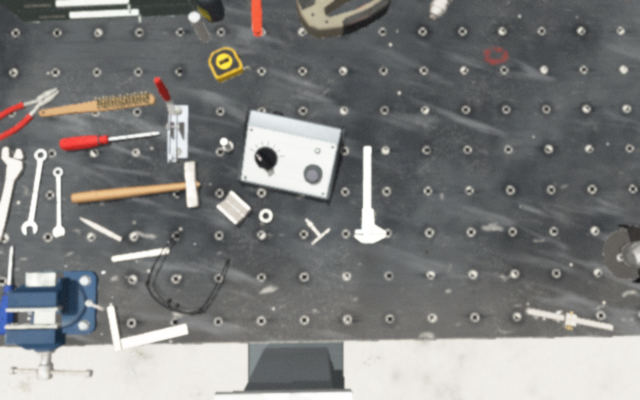

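The scene view shows the box with its dial at about (246,208) and button at (291,199). In the top view the dial is at (265,158) and the button at (313,174). The nut, V-block, chuck key, calliper and bolt lie around the box.

```bash
cat > m.py <<'E'
from h import *
def load(n): return dict(np.load('f_%s.npz'%n))
f=load('top');P=pts(f)
# panel plane: pixels of the bright panel region in top view
reg=np.zeros(P.shape[:2],bool);reg[135:205,235:340]=1
g=cv2.cvtColor(f['img'],cv2.COLOR_BGR2GRAY)
m=reg&(f['z_map']>0)&(g>170)&(P[...,2]>.04)&(P[...,2]<.112)
X=P[m]
for _ in range(6):
    c=X.mean(0);n=np.linalg.svd(X-c,full_matrices=False)[2][2];n*=np.sign(n[2]);d=(P[m]-c)@n;X=P[m][abs(d)<.004]
print('n',n,'c',c,len(X),'tilt',np.degrees(np.arccos(n[2])),'yaw',np.degrees(np.arctan2(-n[1],-n[0])))
h=((P-c)@n)
k=reg&(f['z_map']>0)&(h>.003)&(h<.05)&(P[...,2]<.14)&(g<150)
N,L,S,C=cv2.connectedComponentsWithStats(k.astype(np.uint8))
for i in range(1,N):
    if S[i,4]>30: print(i,S[i],C[i],P[L==i].mean(0),h[L==i].max())
s=load('scene')
for n_,F,b in(('top',f,(225,100,350,215)),('scene',s,(195,160,325,255))):
    x0,y0,x1,y1=b; im=cv2.resize(F['img'][y0:y1,x0:x1],None,fx=6 if 0 else 4.6,fy=4.6,interpolation=cv2.INTER_CUBIC);cv2.imwrite('pics/%s1.png'%n_,im);print(im.shape)
E
python3 m.py; python3 -c "
import cv2,numpy as np
a=cv2.imread('pics/top1.png');b=cv2.imread('pics/scene1.png');h=520
a=a[:h];b=b[:h]
z=np.hstack([cv2.copyMakeBorder(i,0,h-i.shape[0],0,0,0) for i in(a,b)]);z=cv2.resize(z,None,fx=.68,fy=.68);print(z.shape);cv2.imwrite('pics/both1.png',z)"
```

```text
n [-0.48786512  0.11155439  0.86576166] c [ 0.66946947 -0.02328426  0.07973773] 3708 tilt 30.03020925637203 yaw -12.879729346923499
1 [241 135   5  16  38] [243.15789474 142.92105263] [0.71275891 0.07734429 0.09689002] 0.00764280679920772
2 [330 142  10  42 101] [334.9009901  164.33663366] [ 0.66292248 -0.12501874  0.09522688] 0.010661488202045545
3 [255 148  22  24 383] [265.6997389  158.37075718] [0.67744052 0.02743224 0.09838807] 0.037751038115631436
7 [304 165  18  19 234] [312.73504274 173.91880342] [ 0.64308274 -0.07576464  0.08941312] 0.026196163238379342
8 [237 166   5  16  37] [239.08108108 173.16216216] [0.65075398 0.09163903 0.06033474] 0.009125447496060722
(529, 575, 3)
(437, 598, 3)
(354, 798, 3)
```

View pics/both1.png

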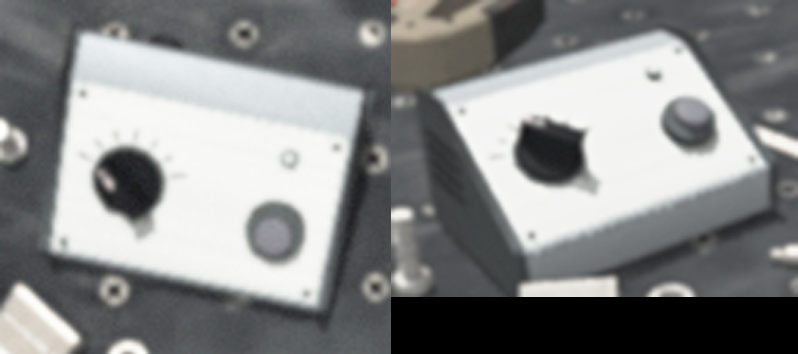

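The crops show the white pointer line on the dial pointing left, at about (105,180) in the left crop. The button is at (275,235). Next I'll take the bar direction and centres from depth in panel coordinates.

```bash
cat > m2.py <<'E'
from m import *
z=n; yaw=np.arctan2(-n[1],-n[0]);y=np.array([-np.sin(yaw),np.cos(yaw),0]);x=np.cross(y,z)
R=np.stack([x,y,z],1);print('R',R.round(4).tolist())
gray=lambda F:cv2.cvtColor(F['img'],cv2.COLOR_BGR2GRAY)
for nm,F in(('top',f),('scene',s)):
    Q=(pts(F)-c)@R; ok=(F['z_map']>0)&(np.abs(Q[...,0])<.07)&(np.abs(Q[...,1])<.11)
    ok&=(Q[...,2]>-.01); 
    pl=ok&(abs(Q[...,2])<.003)&(gray(F)>150)
    print(nm,'panel extents',np.percentile(Q[pl][:,:2],[.5,99.5],axis=0).round(4).tolist(),'zmed',np.median(Q[pl][:,2]))
    b=ok&(Q[...,2]>.026)&(Q[...,2]<.04)&(Q[...,1]>.0)
    q=Q[b];e=np.linalg.svd(q[:,:2]-q[:,:2].mean(0),full_matrices=False)
    lo=e[2][0];r=cv2.minAreaRect(q[:,:2].astype(np.float32)*1000)
    print(' bar',len(q),q.mean(0).round(4),'dir',lo,'rect',r)
    w=b&(gray(F)>95); print(' white',Q[w].mean(0).round(4) if w.any() else None,w.sum())
    b=ok&(Q[...,2]>.012)&(Q[...,1]<-.02)&(Q[...,1]>-.08);q=Q[b];r=cv2.minEnclosingCircle(q[:,:2].astype(np.float32)*1000)
    print(' btn',len(q),q.mean(0).round(4),np.percentile(q[:,2],[50,95]),r)
E
python3 m2.py | tail -9
```

```text
R [[0.844, 0.2229, -0.4879], [-0.193, 0.9748, 0.1116], [0.5005, 0.0, 0.8658]]
top panel extents [[-0.0647, -0.096], [0.0691, 0.1038]] zmed -8.076584497592062e-06
 bar 137 [0.0029 0.0532 0.0325] dir [-0.66965634 -0.74267111] rect ((2.3423032760620117, 53.85550308227539), (46.22052001953125, 15.509937286376953), 49.03852081298828)
 white [0.0053 0.0591 0.033 ] 33
 btn 202 [-0.008  -0.0569  0.0184] [0.01901357 0.02490464] ((-8.598020553588867, -56.64809799194336), 21.568485260009766)
scene panel extents [[-0.066, -0.0936], [0.068, 0.1074]] zmed -0.0008901511050953017
 bar 130 [0.0008 0.0571 0.0312] dir [-0.67012225 -0.74225074] rect ((1.6771879196166992, 56.95436096191406), (45.13496780395508, 14.774628639221191), 50.253089904785156)
 white [0.005  0.0574 0.0319] 65
 btn 122 [-0.0123 -0.0518  0.0186] [0.01981499 0.02230747] ((-12.036467552185059, -52.211891174316406), 20.293689727783203)
```

```bash
cat > plan.py <<'E'
from h import *
from scipy.spatial.transform import Rotation as Ro
c=np.array([0.66946947,-0.02328426,0.07973773])
R=np.array([[0.844,0.2229,-0.4879],[-0.193,0.9748,0.1116],[0.5005,0,0.8658]])
def rot(dial_deg): # tool orientation gripping across bar at dial angle
    return Ro.from_matrix(R)*Ro.from_matrix(np.diag([-1.,1,-1]))*Ro.from_euler('z',dial_deg-72,degrees=True)
def w(q): return Ro.from_quat([q[1],q[2],q[3],q[0]])
def pp(u,v,h): return c+R@np.array([u,v,h])
def rows(p0,r0,p1,r1):
    return (r0.inv().apply(p1-p0)*100).round(2),(r0.inv()*r1).as_rotvec().round(4)
def now():
    o=robot.observe();return o['eef_pos'],w(o['tool_rot']),o
E
python3 - <<'E'
from plan import *
p,r,o=now()
A=pp(.002,.0555,.12);print('standoff',A,'dial',pp(.002,.0555,.012))
print(rows(p,r,A,rot(24)))
print('after turn',rows(A,r,A,rot(24))[1])
F=dict(np.load('f_top.npz'));P=pts(F);ok=F['z_map']>0
for t in np.linspace(0,1,8):
    q=p+t*(A-p);k=ok&(np.hypot(P[...,0]-q[0],P[...,1]-q[1])<.11);print(q.round(3),P[k][:,2].max() if k.any() else None)
E
```

```text
standoff [0.62498042 0.04382314 0.18463473] dial [0.67767362 0.03177034 0.09112833]
(array([-59.67, -38.35,   4.63]), array([ 0.2146, -0.4959, -0.8322]))
after turn [ 0.2146 -0.4959 -0.8322]
[0.136 0.558 0.231] 0.09519589267519724
[0.206 0.485 0.224] 0.14690041451782054
[0.276 0.411 0.217] 0.14717593506241355
[0.346 0.338 0.211] 0.14070312754695502
[0.416 0.264 0.204] 0.0482733473300776
[0.485 0.191 0.198] 0.04728635322410479
[0.555 0.117 0.191] 0.06916971028447727
[0.625 0.044 0.185] 0.11794389331592314
```

Request:
carry_out --targets "-1.5 -1 -0.3 0 0 0 1;-3 -2 -0.3 0 0 0 1;-3 -2 0 0 0 0 1;-3 -2 0 0 0 0 1;-3 -2 0 0 0 0 1"

```text
t: 0.6
eef_pos: [0.2473, 0.4371, 0.2373]
tool_rot: [0.0, 0.12, 0.993, -0.0]
wrist_force: [0.1, 0.3, -0.0]
finger_gap: 0.0856
finger_force: 0.0
```

Request:
carry_out --targets "-3 -2 0 0 0 0 1;-3 -2 0 0 0 0 1;-3 -2 0 0 0 0 1;-3 -2 0 0 0 0 1;-3 -2 0 0 0 0 1"

```text
t: 1.1
eef_pos: [0.369, 0.3042, 0.2374]
tool_rot: [0.0, 0.12, 0.993, -0.0]
wrist_force: [0.5, 1.3, -0.1]
finger_gap: 0.0858
finger_force: 0.0
```

Request:
carry_out --targets "-3 -2 0 0 0 0 1;-3 -2 0 0 0 0 1;-3 -2 0 0 0 0 1;-3 -2 0 0 0 0 1;-3 -2 0 0 0 0 1"

```text
t: 1.6
eef_pos: [0.4907, 0.1713, 0.2374]
tool_rot: [-0.0, 0.12, 0.993, -0.0]
wrist_force: [1.2, 0.7, -0.4]
finger_gap: 0.0855
finger_force: 0.0
```

Request:
carry_out --targets "-3 -2 0 0 0 0 1;-3 -1.5 0 0 0 0 1;-3 -1 0 0 0 0 1;-2 -1 0 0 0 0 1;0 0 0 0 0 0 1"

```text
t: 2.1
eef_pos: [0.5856, 0.091, 0.2365]
tool_rot: [-0.0, 0.121, 0.993, -0.0]
wrist_force: [-1.1, -0.1, -0.2]
finger_gap: 0.0852
finger_force: 0.0
```

Request:
carry_out --targets "0 0 0 0.0268 -0.062 -0.104 1;0 0 0 0.0268 -0.062 -0.104 1;0 0 0 0.0268 -0.062 -0.104 1;0 0 0 0.0268 -0.062 -0.104 1;0 0 0 0 0 0 1"

```text
t: 2.6
eef_pos: [0.5808, 0.0945, 0.2369]
tool_rot: [0.115, -0.089, 0.987, -0.067]
wrist_force: [0.2, 0.3, -0.3]
finger_gap: 0.0852
finger_force: 0.0
```

Request:
carry_out --targets "0 0 0 0.0268 -0.062 -0.104 1;0 0 0 0.0268 -0.062 -0.104 1;0 0 0 0.0268 -0.062 -0.104 1;0 0 0 0.0268 -0.062 -0.104 1;0 0 0 0 0 0 1"

```text
t: 3.1
eef_pos: [0.5811, 0.0937, 0.2355]
tool_rot: [0.222, -0.291, 0.922, -0.13]
wrist_force: [-0.5, -0.0, -0.9]
finger_gap: 0.0856
finger_force: 0.0
```

```bash
cat > nxt.py <<'E'
import sys
from plan import *
u,v,h,d=map(float,sys.argv[1:5])
p,r,o=now();q=R.T@(p-c)
print('t',o['t'],'panel pos mm',(q*1000).round(1),'need cm',*rows(p,r,pp(u,v,h),rot(d)),'F',(R.T@o['wrist_force']).round(1),'Tz',(R.T@o['wrist_torque']).round(3),'gap',o['finger_gap'],'q',o['qpos'].round(2), 'dialrot',((rot(72).inv()*r).as_rotvec(degrees=True)+[0,0,72]).round(1))
E
python3 nxt.py .002 .0555 .08 24
```

```text
t 3.1 panel pos mm [-19.2  94.3 191. ] need cm [ 1.44 -4.21 11.09] [ 0.0032 -0.0016 -0.0024] F [-0.9 -0.1 -0.5] Tz [ 0.02   0.403 -0.007] gap 0.08564577533948595 q [ 0.11 -0.02 -0.48  0.61 -0.16 -0.55] dialrot [-0.1  0.2 24.1]
```

Request:
carry_out --targets "0.3 -1 2.2 0 0 0 1;0.3 -1 2.3 0 0 0 1;0.4 -1.1 2.3 0 0 0 1;0.4 -1.1 2.3 0 0 0 1;0 0 2 0 0 0 1"

```text
t: 3.6
eef_pos: [0.65, 0.0382, 0.152]
tool_rot: [0.224, -0.288, 0.922, -0.13]
wrist_force: [0.9, -0.2, 0.0]
finger_gap: 0.0853
finger_force: 0.0
```

Request:
carry_out --targets "0 0 1.5 0 0 0 1;0 0 1.5 0 0 0 1;0 0 1 0 0 0 1;0 0 0 0 0 0 1"

```text
t: 4.0
eef_pos: [0.6679, 0.0352, 0.1158]
tool_rot: [0.222, -0.29, 0.922, -0.13]
wrist_force: [-0.4, -0.3, -0.1]
finger_gap: 0.0855
finger_force: 0.0
```

```bash
python3 nxt.py .002 .0555 .012 24
python3 - <<'E'
from h import *
a=shot('top')['img'][90:220,220:350];b=shot('scene')['img'][130:260,190:340]
h=lambda i:cv2.resize(i,None,fx=2.8,fy=2.8,interpolation=2)
cv2.imwrite('pics/near.png',np.hstack([h(a),h(b)]))
E
```

```text
t 4.0 panel pos mm [ 5.4 56.6 38.5] need cm [0.31 0.17 2.65] [ 0.0028 -0.0015 -0.0037] F [-0.3 -0.3  0.1] Tz [0.04  0.452 0.008] gap 0.08550329445641348 q [-0.02  0.22 -0.53  0.3  -0.1  -0.66] dialrot [-0.1  0.1 24.2]
```

View pics/near.png

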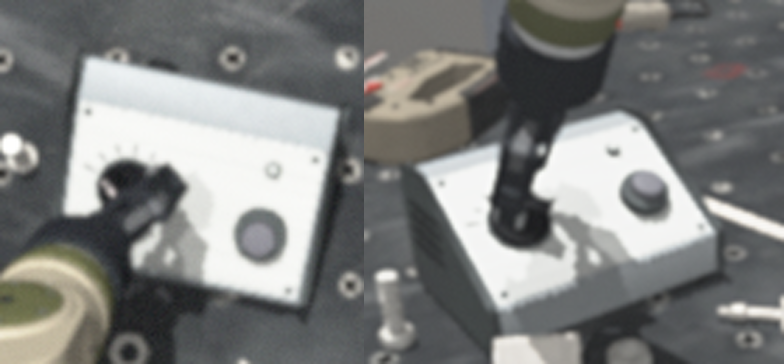

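The gripper straddles the dial: in the left view the fingers are at about (165,190) and the white pointer end at (110,185). I'll correct the offset, go in and close.

Request:
carry_out --targets "0.3 0.15 0.6 0 0 0 1;0 0 1 0 0 0 1;0 0 1 0 0 0 1;0 0 0 0 0 0 1;0 0 0 0 0 0 0.5" --newtons 30

```text
t: 4.6
eef_pos: [0.6772, 0.0321, 0.0927]
tool_rot: [0.223, -0.291, 0.921, -0.13]
wrist_force: [-0.4, 1.3, -0.4]
finger_gap: 0.0731
finger_force: 0.0
```

Request:
carry_out --targets "0 0 0 0 0 0 0.1;0 0 0 0 0 0 0.1;0 0 0 0 0 0 0;0 0 0 0 0 0 0;0 0 0 0 0 0 0"

```text
t: 5.1
eef_pos: [0.6771, 0.0329, 0.0936]
tool_rot: [0.224, -0.292, 0.921, -0.13]
wrist_force: [-3.5, 2.8, 3.5]
finger_gap: 0.0133
finger_force: 33.8
```

```bash
python3 nxt.py .002 .0555 .012 24
```

```text
t 5.1 panel pos mm [ 2.5 56.5 14.5] need cm [ 0.11 -0.03  0.25] [ 0.0021  0.0021 -0.0005] F [-1.8  2.   5. ] Tz [0.351 0.747 0.024] gap 0.01332316836408224 q [-0.03  0.27 -0.54  0.25 -0.1  -0.67] dialrot [-0.2 -0.1 24. ]
```

Request:
carry_out --targets "0 0 0 0 0 -0.1 0;0 0 0 0 0 -0.1 0;0 0 0 0 0 -0.1 0;0 0 0 0 0 -0.1 0;0 0 0 0 0 -0.03 0"

```text
t: 5.6
eef_pos: [0.6768, 0.0333, 0.0933]
tool_rot: [0.191, -0.483, 0.837, -0.175]
wrist_force: [-4.4, 4.8, 3.4]
finger_gap: 0.0131
finger_force: 33.9
```

Request:
carry_out --targets "0 0 0 0 0 0 0;0 0 0 0 0 0 0"

```text
t: 5.8
eef_pos: [0.6767, 0.0333, 0.0933]
tool_rot: [0.191, -0.482, 0.837, -0.174]
wrist_force: [-4.3, 4.9, 3.6]
finger_gap: 0.0131
finger_force: 33.9
```

```bash
python3 nxt.py .002 .0555 .012 0;python3 - <<'E'
from h import *
a=shot('top')['img'][90:220,220:350];b=shot('scene')['img'][130:260,190:340]
h=lambda i:cv2.resize(i,None,fx=2.8,fy=2.8,interpolation=2)
cv2.imwrite('pics/near2.png',np.hstack([h(a),h(b)]))
E
```

```text
t 5.8 panel pos mm [ 2.  56.8 14.5] need cm [ 0.13 -0.04  0.25] [0.0019 0.0031 0.0109] F [-2.7  3.9  5.7] Tz [ 0.592  0.926 -0.051] gap 0.013122951790623586 q [-0.03  0.27 -0.54  0.25 -0.09 -1.1 ] dialrot [-0.2 -0.1 -0.6]
```

View pics/near2.png

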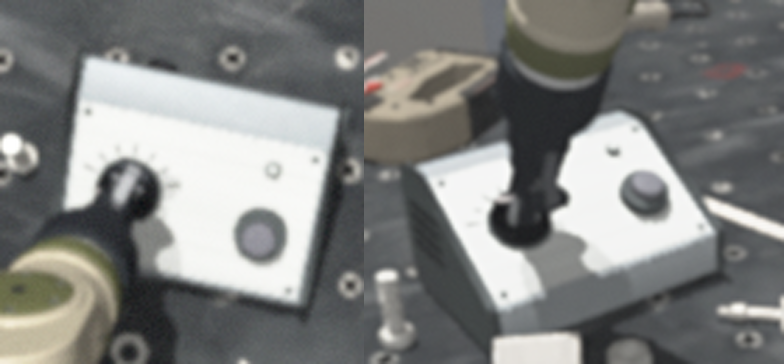

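The bar is held at (130,185) in the left view, now pointing roughly to the first tick. I'll nudge further to feel the stop.

Request:
carry_out --targets "0 0 0 0 0 -0.04 0;0 0 0 0 0 -0.04 0;0 0 0 0 0 0 0"

```text
t: 6.2
eef_pos: [0.6767, 0.0334, 0.0933]
tool_rot: [0.184, -0.514, 0.818, -0.182]
wrist_force: [-4.7, 5.1, 3.7]
finger_gap: 0.0134
finger_force: 37.3
```

```bash
python3 nxt.py .002 .0555 .012 0
```

```text
t 6.2 panel pos mm [ 1.9 56.9 14.5] need cm [ 0.13 -0.04  0.25] [0.002  0.0034 0.0901] F [-3.1  4.   6.1] Tz [ 0.662  1.081 -0.724] gap 0.013375217793728775 q [-0.03  0.27 -0.54  0.25 -0.09 -1.17] dialrot [-0.2 -0.1 -5.2]
```

The torque jumped to about -0.7 N m, so the dial is at its stop. Now I'll turn it clockwise to 72°.

Request:
carry_out --targets "0 0 0 0 0 0.12 0;0 0 0 0 0 0.12 0;0 0 0 0 0 0.12 0;0 0 0 0 0 0.12 0;0 0 0 0 0 0.12 0"

```text
t: 6.7
eef_pos: [0.6771, 0.0329, 0.0936]
tool_rot: [0.23, -0.248, 0.934, -0.119]
wrist_force: [-3.6, 1.8, 3.1]
finger_gap: 0.0133
finger_force: 33.8
```

Request:
carry_out --targets "0 0 0 0 0 0.12 0;0 0 0 0 0 0.12 0;0 0 0 0 0 0.12 0;0 0 0 0 0 0.12 0;0 0 0 0 0 0.12 0"

```text
t: 7.2
eef_pos: [0.6772, 0.0321, 0.0938]
tool_rot: [0.255, 0.04, 0.965, -0.047]
wrist_force: [-2.9, 0.1, 3.0]
finger_gap: 0.0134
finger_force: 33.8
```

Request:
carry_out --targets "0 0 0 0 0 0.1 0;0 0 0 0 0 0.04 0;0 0 0 0 0 0 0;0 0 0 0 0 0 0;0 0 0 0 0 0 0"

```text
t: 7.7
eef_pos: [0.6772, 0.0319, 0.0938]
tool_rot: [0.258, 0.105, 0.96, -0.03]
wrist_force: [-5.6, 0.1, 5.6]
finger_gap: 0.0134
finger_force: 34.1
```

```bash
python3 nxt.py .002 .0555 .012 72
```

```text
t 7.7 panel pos mm [ 2.9 55.5 14.5] need cm [0.09 0.   0.25] [0.0008 0.0005 0.0077] F [-2.  -1.1  7.6] Tz [-0.388  0.817 -0.051] gap 0.013375044658001765 q [-0.03  0.27 -0.54  0.25 -0.1   0.16] dialrot [-0.  -0.  71.6]
```

Now release, back out and look.

Request:
carry_out --targets "0 0 0 0 0 0 0.4;0 0 0 0 0 0 0.8;0 0 0 0 0 0 1;0 0 0 0 0 0 1;0 0 0 0 0 0 1"

```text
t: 8.2
eef_pos: [0.6775, 0.0322, 0.0933]
tool_rot: [0.258, 0.105, 0.96, -0.029]
wrist_force: [0.8, 0.7, 0.3]
finger_gap: 0.0841
finger_force: 0.0
```

Request:
carry_out --targets "0 0 -1 0 0 0 1;0 0 -3 0 0 0 1;0 0 -3 0 0 0 1;0 0 -2 0 0 0 1;0 -2 0 0 0 0 0"

```text
t: 8.7
eef_pos: [0.6304, 0.0243, 0.1761]
tool_rot: [0.261, 0.103, 0.959, -0.028]
wrist_force: [-0.2, 0.3, 0.0]
finger_gap: 0.0731
finger_force: 0.0
```

Request:
carry_out --targets "0 -3 0 0 0 0 0;0 -3 0 0 0 0 0;0 -2 0 0 0 0 0;0 -1 0 0 0 0 0;0 0 0 0 0 0 0"

```text
t: 9.2
eef_pos: [0.6094, -0.0663, 0.1721]
tool_rot: [0.258, 0.106, 0.96, -0.029]
wrist_force: [0.8, 0.4, -0.5]
finger_gap: -0.0002
finger_force: 0.0
```

```bash
python3 nxt.py -.01 -.0545 .035 72
python3 - <<'E'
from plan import *
a=shot('top');b=shot('scene')
h=lambda i:cv2.resize(i,None,fx=2.8,fy=2.8,interpolation=2)
cv2.imwrite('pics/near3.png',np.hstack([h(a['img'][90:220,220:350]),h(b['img'][130:260,190:340])]))
for F in(a,b):
    Q=(pts(F)-c)@R
    k=(F['z_map']>0)&(np.hypot(Q[...,0]-.002,Q[...,1]-.0555)<.03)&(Q[...,2]>.026)&(Q[...,2]<.04)
    print(k.sum(),cv2.minAreaRect(Q[k][:,:2].astype(np.float32)*1000),np.linalg.svd(Q[k][:,:2]-Q[k][:,:2].mean(0),full_matrices=False)[2][0])
E
```

```text
t 9.2 panel pos mm [  3.9 -55.3 104.4] need cm [1.39 0.08 6.94] [0.0008 0.001  0.005 ] F [ 0.4  0.6 -0.8] Tz [0.018 0.435 0.027] gap -0.00018895044998175125 q [-0.24  0.05 -0.59  0.41  0.01 -0.02] dialrot [-0.  -0.1 71.7]
129 ((3.1329784393310547, 53.04348373413086), (14.832942008972168, 45.913421630859375), 89.65437316894531) [-0.99999012  0.00444562]
124 ((1.6802139282226562, 56.36088562011719), (43.82588577270508, 13.773209571838379), 0.2823754549026489) [-0.99993636 -0.01128134]
```

View pics/near3.png

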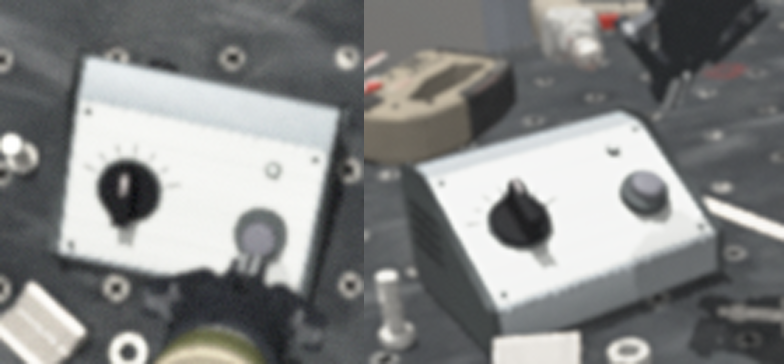

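The dial's white line points straight up the slope at (125,185) in the left view. Depth agrees to under 1°, so it rests in the third click. On to the button at (260,237).

Request:
carry_out --targets "0.7 0 2 0 0 0 0;0.7 0.1 2 0 0 0 0;0 0 2 0 0 0 0;0 0 1 0 0 0 0;0 0 0 0 0 0 0"

```text
t: 9.8
eef_pos: [0.632, -0.0685, 0.1023]
tool_rot: [0.256, 0.104, 0.96, -0.029]
wrist_force: [-0.2, 0.5, 0.1]
finger_gap: 0.0001
finger_force: 0.0
```

Request:
carry_out --targets "0 0 0.3 0 0 0 0;0 0 0.3 0 0 0 0;0 0 0.2 0 0 0 0;0 0 0.2 0 0 0 0;0 0 0 0 0 0 0"

```text
t: 10.3
eef_pos: [0.6372, -0.0706, 0.0953]
tool_rot: [0.258, 0.105, 0.96, -0.029]
wrist_force: [-0.1, -0.4, 0.4]
finger_gap: 0.0
finger_force: 0.0
```

```bash
python3 nxt.py -.01 -.0545 .016 72
```

```text
t 10.3 panel pos mm [-10.3 -53.4  24. ] need cm [-0.03 -0.12  0.8 ] [0.0016 0.0005 0.0065] F [ 0.2 -0.4  0.3] Tz [-0.005  0.409 -0.056] gap 3.08092522169061e-05 q [-0.24  0.19 -0.64  0.21  0.01 -0.02] dialrot [-0.1 -0.  71.6]
```

Request:
carry_out --targets "0 -0.1 0.2 0 0 0 0;0 0 0.2 0 0 0 0;0 0 0.2 0 0 0 0;0 0 0.1 0 0 0 0;0 0 0 0 0 0 0"

```text
t: 10.8
eef_pos: [0.6405, -0.0725, 0.0893]
tool_rot: [0.258, 0.105, 0.96, -0.029]
wrist_force: [-2.8, -0.3, 3.8]
finger_gap: -0.0003
finger_force: 1.8
```

Request:
carry_out --targets "0 0 0.1 0 0 0 0;0 0 0.1 0 0 0 0;0 0 0 0 0 0 0"

```text
t: 11.1
eef_pos: [0.6415, -0.0727, 0.0876]
tool_rot: [0.258, 0.105, 0.96, -0.029]
wrist_force: [-2.3, -0.9, 4.4]
finger_gap: 0.0003
finger_force: 2.4
```

Request:
carry_out --targets "0 0 0.1 0 0 0 0;0 0 0.1 0 0 0 0;0 0 0.1 0 0 0 0;0 0 0 0 0 0 0"

```text
t: 11.5
eef_pos: [0.6419, -0.0728, 0.0871]
tool_rot: [0.258, 0.105, 0.96, -0.03]
wrist_force: [-22.6, 3.1, 28.2]
finger_gap: 0.0005
finger_force: 17.5
```

The button has bottomed firmly at about 36 N. Now I'll back off.

Request:
carry_out --targets "0 0 -0.5 0 0 0 0;0 0 -1 0 0 0 0;0 0 -2 0 0 0 0;0 0 -3 0 0 0 0;0 0 -3 0 0 0 0"

```text
t: 12.0
eef_pos: [0.5952, -0.0618, 0.1668]
tool_rot: [0.257, 0.105, 0.96, -0.029]
wrist_force: [0.4, 0.1, -0.6]
finger_gap: -0.0002
finger_force: 0.0
```

Request:
carry_out --targets "0 -3 -3 0 0 0 0;0 -3 -2 0 0 0 0;0 0 0 0 0 0 0;0 0 0 0 0 0 0"

```text
t: 12.4
eef_pos: [0.5588, -0.1158, 0.2109]
tool_rot: [0.258, 0.106, 0.96, -0.029]
wrist_force: [0.7, -0.8, -0.2]
finger_gap: 0.0003
finger_force: 0.0
```

Run:
```python
from plan import *
a=shot('top');b=shot('scene');print(robot.observe()['wrist_force'])
for F in(a,b):
    Q=(pts(F)-c)@R
    k=(F['z_map']>0)&(np.hypot(Q[...,0]-.002,Q[...,1]-.0555)<.03)&(Q[...,2]>.026)&(Q[...,2]<.04)
    print(k.sum(),np.linalg.svd(Q[k][:,:2]-Q[k][:,:2].mean(0),full_matrices=False)[2][0])
    k=(F['z_map']>0)&(np.hypot(Q[...,0]+.01,Q[...,1]+.0545)<.009)&(Q[...,2]<.04)
    print('btn',k.sum(),np.median(Q[k][:,2]))
h=lambda i:cv2.resize(i,None,fx=2.8,fy=2.8,interpolation=2)
cv2.imwrite('pics/near4.png',np.hstack([h(a['img'][90:220,220:350]),h(b['img'][130:260,190:340])]))
```

```text
[0.45813233 0.67686062 0.01834557]
128 [-0.99994232 -0.01074021]
btn 47 0.022446441660826315
122 [-9.99999873e-01 -5.03009925e-04]
btn 33 0.020631246053204648
```

View pics/near4.png

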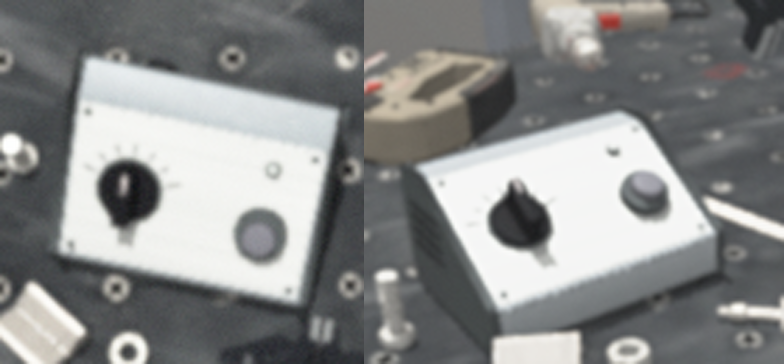

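The dial still points up the slope at (125,185), the button at (260,237) is out again, and the arm is clear of everything.

```bash
python3 -c "
from rig import robot
print(robot.job_done())"
```

```text
the job is handed in; nothing more can be done
None
```

I turned the dial back to its stop, then three clicks clockwise; I pressed the button fully in (about 36 N), it came out again, and I handed the job in with the arm clear, though no verdict was returned.

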